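Pin the wire length stop in its hidden index hole

TASK

Set the wire length gauge for the next batch: take the locating pin from the blue pin block, put it through the bush of the red sliding stop, and run the stop along the rail, with the pin's tip riding lightly on the track, until the tip drops into the hidden index hole. Push the pin fully home so that its collar sits on the bush, then let go; do not force the pin against the gauge, and leave the gauge block, calliper, water bottle and hex key where they are.

Things in the scene. Friction and masses are not known exactly. Their poses are not given: they have to be found in the camera images.
- rail: wire length gauge fixed to the table: grey base 125 x 320 x 12 mm, two steel guide ways, an aluminium datum block (84 x 46 mm, top 52 mm above the table) at its -y end, a red stop that slides on the ways. Origin on the table under the centre line of the ways; y axis along the rail, away from the datum block. Between the ways lies the index strip (see track)
- track (a point): point on the index strip's flat steel track, 28 mm above the table, under the bush when joint stop is 0. The strip has one unmarked blind hole, 13.5 mm wide and deep, on the rail's centre line. It is shifted and clamped anew for each batch: the hole is met where joint stop reads somewhere from 0.04 to 0.10. A thin steel guard that travels with the stop hides it from view
- stop (a joint): travel of the red stop (saddle 74 x 56 mm, 20 mm high, top 56 mm above the table) along the rail's +y axis, m: 0 next to the datum block, 0.11 at the far end. It slides with about 2 N of friction and stays where it is left; only the pin locks it
- bush_mouth (a point): centre of the upper rim of the brass bush on the stop (28 mm outside, flange 8 mm high on the saddle, 64 mm above the table; moves with the stop). The bush's bore is 13.5 mm wide and goes straight down, 36 mm from this rim to the track; x and y axes are those of the rail
- pin_knob (a point): centre of the round black knob (26 mm across, 22 mm high; grasp it here) of the locating pin, 80 g. At first the pin stands upright in the middle hole of the blue block. Below the knob: neck 10 mm wide and 10 mm long, collar 20 mm wide and 4 mm thick, lightly oiled steel shank 12 mm wide and 46 mm long with a 2 mm chamfer. z axis points up along the pin
- pin_tip (a point): centre of the flat end of the pin's shank, 71 mm below the knob's centre. It is level with the track (36 mm below the bush's rim) while it rides there; with the collar on the bush it is 10 mm below the track. Pin and stop are loose in one another by 1.5 mm, pin and index hole too; a loose pin drops by its own weight
- pin_block: blue plastic block 56 x 56 x 34 mm fixed to the table, where the pin is parked in a 26 mm deep middle hole. Origin at the centre of its underside
- gauge_block: loose flat steel gauge with two slots, 22 x 56 x 12 mm, a bystander; origin at the centre of its underside
- calliper: loose calliper, 73 x 225 x 11 mm, a bystander lying behind the rail; origin at the centre of its underside
- water_bottle: loose water bottle, 65 mm wide, 204 mm high, a bystander standing at the left; origin at the centre of its underside
- hex_key: loose hex key, 33 x 98 x 7 mm, a bystander at the front left; origin at the centre of its underside

How it is judged (in metres and radians):
On the way:
1. the pin stands in the stop's bush with its tip on the track (horizontal distance between pin_tip and bush_mouth below 0.004 m and z of pin_tip in the frame of rail between 0.0255 and 0.032 m), for 0.2 s.
At the end, for the whole second after the job is handed in: the pin stands upright (within 0.07 rad) in the bush (tip within 3 mm of the bush's axis) with its tip at least 8 mm below the track, in the index hole, the collar down on the bush within 2 mm; the pin is at rest and released (horizontal distance between pin_tip and bush_mouth below 0.003 m and z of pin_tip in the frame of rail below 0.02 m and angle between pin_knob's own z axis and vertical below 0.07 rad and value of joint stop above 0.035 m and linear speed of pin below 0.01 m/s and contact force between pin and the fingers below 0.1 N); the robot touches nothing.
It fails at once if the pin is forced against the gauge with more than 60 N in all (bush, track and hole together; a side push of some 30 N on the located pin) (contact force between pin and rail above 60 N).
It fails at once if the gauge block, the calliper, the water bottle or the hex key is displaced by more than 20 mm (distance of any of gauge_block, calliper, water_bottle, hex_key from where it was at the start of the episode above 0.02 m).
It also fails if it takes over 72 s, if anything falls off the work surface, if the arm or the gripper's body presses on something with over 40 N, if the wrist force passes 120 N, or if a joint passes its speed limit or range.

ROBOT

A 7-joint arm with a two-finger parallel gripper is mounted at the origin on a cart in front of the work surface, level with it; the furniture and walls round the work are solid. World frame = base frame: x ahead of the robot, y to its left, z up, the work surface at z = 0. Lengths are in m, angles in degrees, forces in N, time in s.
With the tool pointing down it reaches from about 0.4 to 0.9 m from the base axis. Payload 5.6 kg.
Tool frame: the origin (TCP) lies at the very end of the fingers, on their centre line; the grasp point (between the pads) lies bot.hold_point_z behind it (bot.hold_point_z is the distance from the TCP to the grasp point, in m); z points along the fingers, y is the direction in which the jaws open and shut (so a half turn about z gives the same grasp; the last joint's range is limited). The gripper opens to 92 mm and grips with 3 to 60 N. Pads are 20 mm wide; open, the fingers measure 128 mm over their backs; the gripper's body (75 mm by 189 mm) begins 69 mm behind the grasp point.
Start: joints at [-67.38, 26.786, -0.665, 91.828, 0.344, 61.387, -3.226], TCP at [0.276, 0.589, 0.184] pointing down, gripper open.
Joint ranges: [-144.91, 144.91], [-17.63, 115.5], [-89.93, 88.59], [15.96, 139.68], [-74.01, 254.01], [8.47, 105.57], [-167.45, 167.45]. Speed limits (degrees/s): [147.25, 147.25, 180, 180, 180, 180, 180].

INTERFACE

Orientations are given as [roll, pitch, yaw] about the fixed x, y, z axes, in that order (R = Rz(yaw) Ry(pitch) Rx(roll)).
In Python, from workcell import bot, cams, workorder gives the robot as it stands. The module is installed in compiled form; this text tells all that it offers.
- The arm moves only by the tool play_rows, never from a script. Its arguments are lists of equal length, an entry for each row: "grip": the opening in per cent of the stroke, from 0 (shut) to 100 (fully open); "travel": the shift along the tool's x, y, z in m, a list of three; "turn": the turn, a rotation vector about the tool's x, y, z in rad, a list of three. A call has 1 to 8 rows; each row shifts and turns the pose as measured when the row begins, along the tool's axes as they then stand; what a row does not reach is not made up. A row lasts 1/10 s, in which the tool goes at most 50 mm and 8.59 degrees, less where a joint would pass 70% of its speed; a pose out of reach is approached as far as the arm can. A call with a gripper value outside its range is refused whole. The fingers move at their own pace and stop on an object; "newtons" is the grip in N (left out, the last holds). Time passes only in rows, so rows that do not move let the fingers close. It gives the time, the measured TCP pose, the force and the opening at its end, in the units of the state.
- bot.read_state(): the state, without advancing time (a new reading comes with each control period).
- cams.camera(name): name is "scene" or "side" or "wrist"; returns a dict with "frame" (420x560x3 uint8, red, green, blue), "vfov" (degrees; the focal length in pixels is half the picture's height over the tangent of half this angle, whatever the lens; pixels are square), "cx", "cy" (the principal point, pixels), "D" ([k1, k2, p1, p2, k3] as OpenCV has them; the pictures are not rectified), "extrinsics" (4x4, takes a point from world to camera coordinates). Camera axes: x right, y down, z forward; pixel columns grow to the right and rows downward; lengths in m; the calibration is good to about 2 mm. A picture is of the moment at which its call begins. There is no depth.
- workorder.sign_off(): hands the job in, once; it reports no verdict.
The state is a dict: "time": time; "qpos": joint angles; "dq": joint speeds; "tau": joint torques, N m; "tool_pos": TCP position; "orientation": TCP orientation; "force": force on the tool from outside, world axes, zero at the start; "wrist_torque": the same for the moment, N m; "finger_gap": finger opening in m.
Only numpy, scipy, OpenCV 4.12 (cv2) and the standard library are available. Lean on these libraries where they do the work, as an engineer would, in place of code of your own. Each camera call takes 0.05 s, during which the arm holds its last target. There are 200 camera calls.

## Working session

There is one attempt and no reset: what is moved stays moved. The work goes in short steps, Python scripts to look and compute and a tool call to move; the robot and the scene stay as the last step left them, time stands still between calls to the robot, and variables do not carry over. Pictures are saved under pics/ and viewed, about 8 in all and at most 12, crops included, and the job is handed in when it is done.

Besides the shell and the picture viewer there is one more tool, called as name(argument=value, ...) on one line, values as JSON. play_rows: Moves the arm, as the interface text tells. Its arguments: {"type":"object","properties":{"grip":{"type":"array"},"travel":{"type":"array"},"turn":{"type":"array"},"newtons":{"type":"number"}},"required":["grip","travel","turn"]}

```bash
mkdir -p pics
cat > h.py <<'E'
import numpy as np, cv2
from workcell import bot, cams, workorder
def grab(name,fn=None):
    c=cams.camera(name); 
    if fn: cv2.imwrite('pics/'+fn,cv2.cvtColor(c['frame'],cv2.COLOR_RGB2BGR))
    return c
def KD(c):
    f=c['frame'].shape[0]/2/np.tan(np.radians(c['vfov'])/2)
    return np.array([[f,0,c['cx']],[0,f,c['cy']],[0,0,1]]),np.array(c['D'],float)
def ray(c,uv):
    K,D=KD(c); p=cv2.undistortPoints(np.array([[uv]],float),K,D)[0,0]
    E=np.array(c['extrinsics']); R,t=E[:3,:3],E[:3,3]
    d=R.T@np.array([p[0],p[1],1]); return -R.T@t, d/np.linalg.norm(d)
def plane(c,uv,z):
    o,d=ray(c,uv); return o+d*(z-o[2])/d[2]
def tri(rs):
    A=np.zeros((3,3));b=np.zeros(3)
    for o,d in rs:
        P=np.eye(3)-np.outer(d,d);A+=P;b+=P@o
    x=np.linalg.solve(A,b); return x,[np.linalg.norm((np.eye(3)-np.outer(d,d))@(x-o)) for o,d in rs]
def proj(c,X):
    K,D=KD(c);E=np.array(c['extrinsics']);return cv2.projectPoints(np.array([X],float),cv2.Rodrigues(E[:3,:3])[0],E[:3,3],K,D)[0][0,0]
E
python3 - <<'E'
from h import *
s=bot.read_state(); print({k:np.round(v,3).tolist() for k,v in s.items()}, bot.hold_point_z)
a=grab('scene');b=grab('side')
cv2.imwrite('pics/a.png',cv2.cvtColor(a['frame'],cv2.COLOR_RGB2BGR));cv2.imwrite('pics/b.png',cv2.cvtColor(b['frame'],cv2.COLOR_RGB2BGR))
for c in (a,b): print(ray(c,(280,210)))
E
```

```text
{'time': 0.0, 'qpos': [-67.381, 26.835, -0.666, 91.879, 0.341, 61.386, -3.228], 'dq': [-0.041, -0.014, 0.041, -0.061, 0.015, 0.043, 0.092], 'tau': [0.0, -52.059, -0.012, -24.373, -0.057, 0.017, 0.0], 'tool_pos': [0.275, 0.588, 0.183], 'orientation': [-179.901, 0.004, 154.911], 'force': [0.183, -0.172, -0.627], 'wrist_torque': [-0.028, -0.004, -0.081], 'finger_gap': 0.092} 0.0187
(array([-0.1647895 ,  1.33328213,  0.69792772]), array([ 0.42017158, -0.80786514, -0.41329138]))
(array([ 0.37853426, -0.84132747,  0.62147605]), array([ 0.13507432,  0.86139384, -0.48964842]))
```

View pics/a.png

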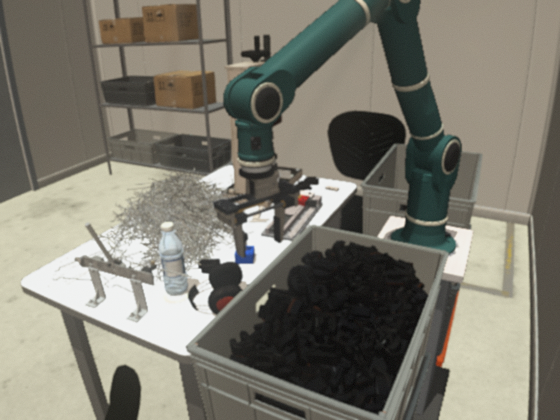

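View pics/b.png

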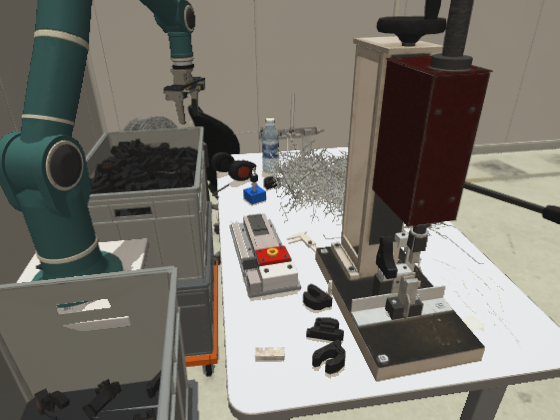

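The scene view shows the blue block at (245,256), partly hidden by the gripper. The side view shows the blue block at (255,195) with the pin on it, and the rail from (248,220) to (280,290) with its red stop and brass bush at (272,253).

Run:
```python
from h import *
b=grab('side');a=grab('scene')
def blobs(c,lo,hi,nm,roi):
    hsv=cv2.cvtColor(c['frame'],cv2.COLOR_RGB2HSV); m=cv2.inRange(hsv,lo,hi)
    z=np.zeros_like(m);x0,y0,x1,y1=roi;z[y0:y1,x0:x1]=m[y0:y1,x0:x1]
    n,l,s,ce=cv2.connectedComponentsWithStats(z)
    for i in range(1,n):
        if s[i,4]>12: print(nm,s[i],ce[i].round(1))
blobs(b,(105,150,60),(125,255,255),'side blue',(220,160,300,220))
blobs(b,(0,170,110),(6,255,255),'side red',(220,200,320,300))
blobs(b,(15,120,120),(32,255,255),'side brass',(220,200,320,300))
blobs(a,(105,150,60),(125,255,255),'scene blue',(200,220,280,290))
blobs(a,(0,170,110),(6,255,255),'scene red',(270,170,340,240))
for uv,z in [((254,175),.07),((255,191),.034),((272,253),.064),((245,222),.03),((266,214),.03),((275,290),.03),((297,285),.03)]: print(uv,plane(b,uv,z).round(3))
f=cv2.cvtColor(b['frame'],cv2.COLOR_RGB2BGR)[155:305,215:335]
g=cv2.cvtColor(a['frame'],cv2.COLOR_RGB2BGR)[160:280,200:340]
f=cv2.resize(f,None,fx=4,fy=4,interpolation=cv2.INTER_CUBIC)
cv2.imwrite('pics/c.png',f)
```

```text
side blue [244 186  22  18 270] [254.6 194.8]
side red [256 246  34  18 289] [272.1 255.4]
side brass [267 248  11   9  74] [271.9 251.7]
scene blue [236 247  17  15 106] [246.8 255.2]
scene red [299 197   8   6  24] [302.3 198.7]
(254, 175) [0.483 0.381 0.07 ]
(255, 191) [0.48  0.333 0.034]
(272, 253) [ 0.48  -0.065  0.064]
(245, 222) [0.431 0.147 0.03 ]
(266, 214) [0.497 0.182 0.03 ]
(275, 290) [ 0.473 -0.159  0.03 ]
(297, 285) [ 0.524 -0.15   0.03 ]
```

View pics/c.png

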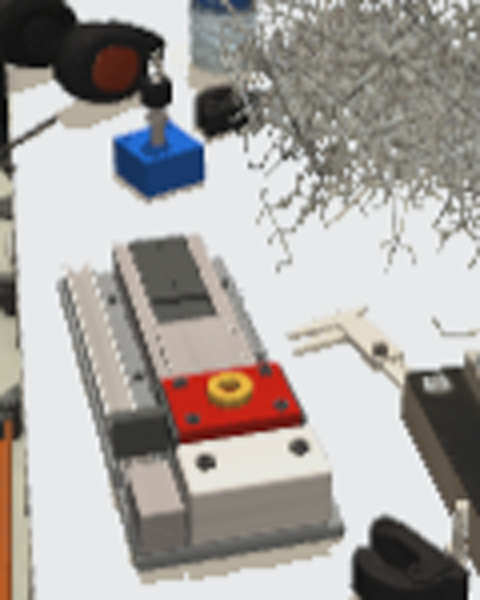

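```bash
cat >> h.py <<'E'
from scipy.spatial.transform import Rotation as Ro
def goal(p,yaw):
    s=bot.read_state(); R=Ro.from_euler('xyz',s['orientation'],degrees=True); T=Ro.from_euler('xyz',[180,0,yaw],degrees=True)
    print('pos',np.round(s['tool_pos'],4),'ori',np.round(s['orientation'],2),'F',np.round(s['force'],1),'gap',round(s['finger_gap'],4),'t',s['time'])
    print('travel',np.round(R.inv().apply(np.array(p)-s['tool_pos']),4),'turn',np.round((R.inv()*T).as_rotvec(),4))
E
python3 - <<'E'
from h import *
b=grab('side')
P=[plane(b,q,.012) for q in [(248.7,297),(230.5,223.7),(300.7,287.5),(270.5,219.5)]]
for p in P: print(p.round(3))
print('knob',plane(b,(254,178.5),.079),'bush',plane(b,(272,251.5),.064))
w=grab('wrist','d.png'); o,d=ray(w,(280,210)); print('wrist',o,d)
E
```

```text
[ 0.414 -0.152  0.012]
[0.389 0.174 0.012]
[ 0.536 -0.139  0.012]
[0.509 0.178 0.012]
knob [0.47828084 0.33365969 0.079     ] bush [ 0.48083642 -0.05891964  0.064     ]
wrist [0.2052097  0.62250473 0.38423019] [ 0.24525733 -0.13586629 -0.9598902 ]
```

play_rows(grip=[100,100,100,100,100], travel=[[0,0,-0.015],[0,0,-0.015],[0,0,-0.015],[0,0,-0.015],[0,0,0]], turn=[[0,0,-0.13],[0,0,-0.13],[0,0,-0.13],[0,0,-0.13],[0,0,0]])

```text
time: 0.8
tool_pos: [0.275, 0.5878, 0.2438]
orientation: [-179.8, -0.1, -174.2]
force: [0.8, 0.2, 0.8]
finger_gap: 0.0921
```

Run:
```python
from h import *
goal([.478,.334,.24],184.8)
```

```text
pos [0.275  0.5878 0.2438] ori [-1.7980e+02 -9.0000e-02 -1.7416e+02] F [0.8 0.2 0.8] gap 0.0921 t 0.8
travel [-0.1761 -0.2731  0.0045] turn [-0.0034 -0.0015  0.0182]
```

play_rows(grip=[100,100,100,100,100,100,100,100], travel=[[-0.022,-0.034,0],[-0.022,-0.034,0],[-0.022,-0.034,0],[-0.022,-0.034,0],[-0.022,-0.034,0],[-0.022,-0.034,0],[-0.022,-0.034,0],[0,0,0]], turn=[[0,0,0.018],[0,0,0],[0,0,0],[0,0,0],[0,0,0],[0,0,0],[0,0,0],[0,0,0]])

```text
time: 1.6
tool_pos: [0.45, 0.3526, 0.2367]
orientation: [-179.6, -0.4, -176.7]
force: [-0.3, 0.3, -1.0]
finger_gap: 0.0919
```

Run:
```python
from h import *
w=grab('wrist','e.png');goal([.478,.334,.24],184.8)
b=grab('side');a=grab('scene','f.png')
for p in ([.478,.334,.079],[.478,.334,.034]): print(proj(w,p))
```

```text
pos [0.4478 0.3553 0.2366] ori [-179.66   -0.49 -176.47] F [-0.4  0.3  0.1] gap 0.0918 t 1.65
travel [-0.0288 -0.0232 -0.0035] turn [-0.0058 -0.0086 -0.0221]
[266.4514909  210.88013134]
[268.88923524 199.76655804]
```

View pics/e.png

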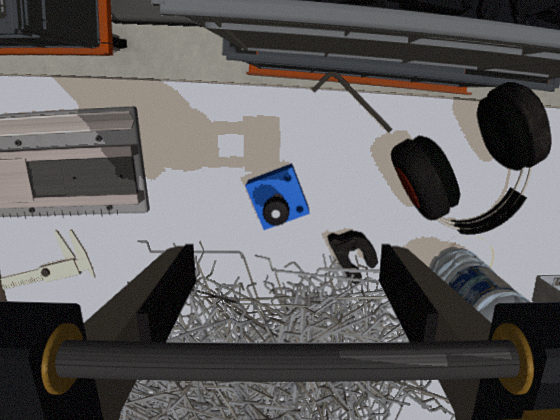

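The wrist view shows the blue block at (277,200) with the knob at (275,211). The rail's +y end is at the left (145,160), a black part is at (352,250), the headphones are at (430,180) and the wire pile is below them.

Run:
```python
from h import *
w=grab('wrist');b=grab('side');s=bot.read_state();print(np.round(s['tool_pos'],4))
def dark(c,roi,t=75):
    x0,y0,x1,y1=roi;g=c['frame'][y0:y1,x0:x1].max(2);m=(g<t).astype(np.uint8)
    n,l,st,ce=cv2.connectedComponentsWithStats(m)
    for i in range(1,n):
        if st[i,4]>15: print(roi,st[i][:2]+[x0,y0],st[i][2:],(ce[i]+[x0,y0]).round(1))
dark(w,(240,185,312,232)); dark(b,(248,168,262,184),60)
# Side crop & wrist crop
A=cv2.resize(cv2.cvtColor(w['frame'][160:240,235:325],cv2.COLOR_RGB2BGR),None,fx=5,fy=5,interpolation=2)
B=cv2.resize(cv2.cvtColor(b['frame'][165:210,235:275],cv2.COLOR_RGB2BGR),None,fx=8,fy=8,interpolation=2)
H=np.zeros((400,450+320,3),np.uint8);H[:400,:450]=A;H[:360,450:]=B
cv2.imwrite('pics/g.png',H)
for uv in [(330,240),(352,232),(375,265),(400,145),(455,170),(405,195),(355,195),(240,252)]: print(uv,plane(w,uv,.02).round(3))
k,e=tri([ray(w,(275,211)),ray(b,(254,176))]);print(k,e)
```

```text
[0.4445 0.3604 0.2371]
(240, 185, 312, 232) [255 198] [ 26  32 569] [267.9 213.7]
(240, 185, 312, 232) [290 211] [ 5  5 22] [291.9 212.9]
(248, 168, 262, 184) [248 168] [10 14 74] [252.  175.5]
(330, 240) [0.52  0.416 0.02 ]
(352, 232) [0.509 0.441 0.02 ]
(375, 265) [0.549 0.474 0.02 ]
(400, 145) [0.403 0.483 0.02 ]
(455, 170) [0.426 0.551 0.02 ]
(405, 195) [0.459 0.498 0.02 ]
(355, 195) [0.464 0.44  0.02 ]
(240, 252) [0.544 0.31  0.02 ]
[0.47638674 0.35019463 0.07923073] [np.float64(0.0038134791281208605), np.float64(0.0038134791281208714)]
```

View pics/g.png

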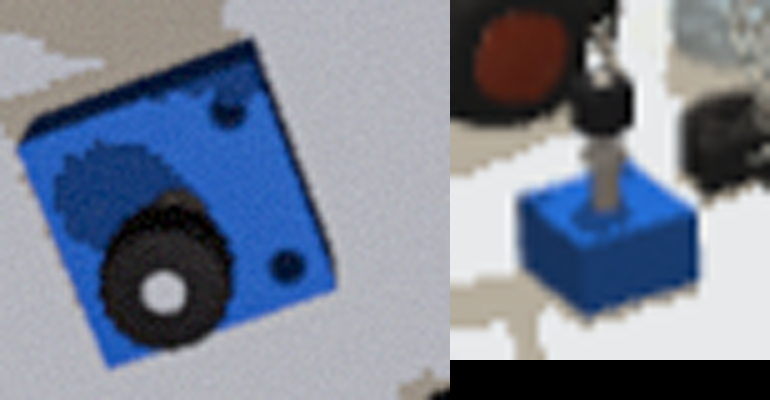

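The knob's centre is at wrist pixel (268.2,215.6) and side pixel (254.1,177.9). The block's top is clearly visible in both views.

Run:
```python
from h import *
w=grab('wrist');b=grab('side')
hsv=cv2.cvtColor(w['frame'],cv2.COLOR_RGB2GRAY)
g=w['frame'][190:240,245:292].max(2);m=(g<60).astype(np.uint8)
m=cv2.morphologyEx(m,cv2.MORPH_OPEN,np.ones((5,5)));m=cv2.morphologyEx(m,cv2.MORPH_CLOSE,np.ones((7,7)))
ct=max(cv2.findContours(m,0,1)[0],key=cv2.contourArea);print(cv2.minEnclosingCircle(ct),cv2.fitEllipse(ct))
c=np.array(cv2.fitEllipse(ct)[0])+[245,190];print(c)
for uv in (c,): 
  k,e=tri([ray(w,uv),ray(b,(254.1,177.9))]);print(k.round(4),np.round(e,4), 'plane w',plane(w,uv,.082).round(4),'plane b',plane(b,(254.1,177.9),.079).round(4))
o,d=ray(w,c);print(o,d)
goal([*k[:2],.14],184.8)
```

```text
((22.134145736694336, 23.914634704589844), 15.40760326385498) ((21.686084747314453, 24.588300704956055), (24.794897079467773, 29.810802459716797), 10.519235610961914)
[266.68608475 214.5883007 ]
[0.4784 0.3432 0.0763] [0.0012 0.0012] plane w [0.4754 0.3434 0.082 ] plane b [0.4791 0.3382 0.079 ]
[0.36884344 0.35708046 0.43887681] [ 0.28600336 -0.03669001 -0.95752594]
pos [0.4446 0.3604 0.2373] ori [-179.78   -0.49 -175.78] F [-0.3  0.4 -0.8] gap 0.0919 t 1.95
travel [-0.0332 -0.0192  0.0971] turn [-0.0038 -0.0086 -0.0101]
```

play_rows(grip=[100,100,100,100,100,100], travel=[[-0.016,-0.009,0.03],[-0.016,-0.009,0.03],[0,0,0.025],[0,0,0],[0,0,0],[0,0,0]], turn=[[0,-0.008,-0.01],[0,0,0],[0,0,0],[0,0,0],[0,0,0],[0,0,0]])

```text
time: 2.55
tool_pos: [0.4762, 0.3519, 0.1524]
orientation: [179.9, 0.2, -174.6]
force: [-1.0, -0.3, -0.4]
finger_gap: 0.0921
```

Run:
```python
from h import *
w=grab('wrist')
u=proj(w,[.477,.342,.082]);print(u)
x,y=u.astype(int)
g=w['frame'][y-35:y+35,x-35:x+35].max(2);m=(g<60).astype(np.uint8)
m=cv2.morphologyEx(m,cv2.MORPH_OPEN,np.ones((7,7)));m=cv2.morphologyEx(m,cv2.MORPH_CLOSE,np.ones((9,9)))
ct=max(cv2.findContours(m,0,1)[0],key=cv2.contourArea);el=cv2.fitEllipse(ct);print(el)
c=np.array(el[0])+[x-35,y-35]
p=plane(w,c,.083);print(c,p.round(4),ray(w,c)[0].round(4))
k,e=tri([ray(w,c),(np.array([0.36884344,0.35708046,0.43887681]),np.array([ 0.28600336,-0.03669001,-0.95752594]))]);print('wrist tri',k.round(4))
goal([*p[:2],.065],184.8)
cv2.imwrite('pics/i.png',cv2.cvtColor(w['frame'],cv2.COLOR_RGB2BGR))
```

```text
[271.65670987 207.38886662]
((37.470272064208984, 34.01364517211914), (33.469173431396484, 38.91910171508789), 5.569897651672363)
[273.47027206 206.01364517] [0.4755 0.3433 0.083 ] [0.3984 0.3459 0.3532]
wrist tri [0.4781 0.3431 0.0736]
pos [0.4765 0.3523 0.1528] ori [ 179.91    0.22 -174.63] F [0.5 0.1 0.1] gap 0.0921 t 2.6
travel [ 0.0022 -0.009   0.0878] turn [0.0016 0.0039 0.0099]
```

View pics/i.png

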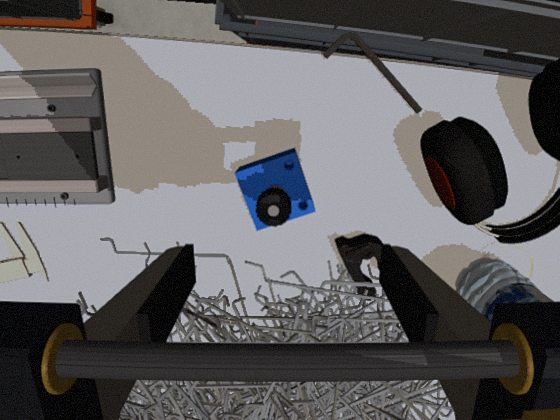

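The knob is at (273,206) and the block's outline agrees with it. The bottle is at the lower right (490,280), so I check its clearance before going down.

Run:
```python
from h import *
w=grab('wrist');a=grab('scene');b=grab('side')
for z in (0,.1,.2): print(z,'w',[plane(w,q,z)[:2].round(3).tolist() for q in ((460,285),(500,262),(425,140),(340,240),(380,240))])
print('scene base',plane(a,(175,290),0).round(3),'cap',plane(a,(168,226),.204).round(3)); print('side cap',plane(b,(270,120),.2).round(3))
goal([.4765,.343,.064],184.8)
```

```text
0 w [[0.568, 0.548], [0.538, 0.585], [0.422, 0.48], [0.529, 0.413], [0.525, 0.453]]
0.1 w [[0.52, 0.491], [0.499, 0.518], [0.415, 0.442], [0.492, 0.394], [0.489, 0.423]]
0.2 w [[0.472, 0.434], [0.459, 0.45], [0.409, 0.404], [0.455, 0.375], [0.454, 0.393]]
scene base [0.568 0.571 0.   ] cap [0.556 0.574 0.204]
side cap [0.565 0.565 0.2  ]
pos [0.4768 0.3517 0.1527] ori [ 179.92    0.23 -174.68] F [ 0.5 -0.4  0.6] gap 0.0918 t 2.75
travel [ 0.0015 -0.0087  0.0887] turn [0.0014 0.0041 0.0091]
```

play_rows(grip=[100,100,100,100,100,100,100], travel=[[0.0015,-0.009,0],[0,0,0.025],[0,0,0.025],[0,0,0.02],[0,0,0.01],[0,0,0],[0,0,0]], turn=[[0,0.004,0.009],[0,0,0],[0,0,0],[0,0,0],[0,0,0],[0,0,0],[0,0,0]])

```text
time: 3.45
tool_pos: [0.4796, 0.3406, 0.0754]
orientation: [179.7, 0.4, -175.5]
force: [0.6, 0.3, 0.4]
finger_gap: 0.092
```

Run:
```python
from h import *
goal([.4765,.343,.064],184.8)
```

```text
pos [0.4796 0.3406 0.0754] ori [ 179.72    0.39 -175.48] F [0.6 0.3 0.4] gap 0.092 t 3.45
travel [0.0029 0.0026 0.0114] turn [ 0.0049  0.0068 -0.0048]
```

play_rows(grip=[100,100,100,40,40,15,15,15], travel=[[0.003,0.0025,0.011],[0,0,0],[0,0,0],[0,0,0],[0,0,0],[0,0,0],[0,0,0],[0,0,0]], turn=[[0.005,0.007,-0.005],[0,0,0],[0,0,0],[0,0,0],[0,0,0],[0,0,0],[0,0,0],[0,0,0]], newtons=10)

```text
time: 4.25
tool_pos: [0.478, 0.3447, 0.067]
orientation: [179.8, 0.2, -175.2]
force: [0.4, -0.1, 0.0]
finger_gap: 0.0541
```

Run:
```python
from h import *
goal([.4765,.343,.064],184.8)
```

```text
pos [0.478  0.3447 0.067 ] ori [ 179.84    0.23 -175.16] F [ 0.4 -0.1  0. ] gap 0.0541 t 4.25
travel [ 0.0017 -0.0016  0.003 ] turn [0.0027 0.004  0.0008]
```

play_rows(grip=[20,20,20,15,15,15,15,15], travel=[[0.0015,-0.0015,0.003],[0,0,0],[0,0,0],[0,0,0],[0,0,0],[0,0,0],[0,0,0],[0,0,0]], turn=[[0.003,0.004,0],[0,0,0],[0,0,0],[0,0,0],[0,0,0],[0,0,0],[0,0,0],[0,0,0]], newtons=20)

```text
time: 5.05
tool_pos: [0.4766, 0.3428, 0.0636]
orientation: [-180.0, -0.0, -175.2]
force: [0.6, 0.6, 0.1]
finger_gap: 0.014
```

Run:
```python
from h import *
goal([.4765,.343,.064],184.8)
```

```text
pos [0.4766 0.3428 0.0636] ori [-1.7996e+02 -3.0000e-02 -1.7516e+02] F [0.6 0.6 0.1] gap 0.014 t 5.05
travel [ 0.0001  0.0002 -0.0004] turn [-0.0007 -0.0005  0.0007]
```

Run:
```python
from h import *
w=grab('wrist');b=grab('side')
A=cv2.cvtColor(w['frame'][150:350,130:430],cv2.COLOR_RGB2BGR);A=cv2.resize(A,None,fx=1.5,fy=1.5)
B=cv2.resize(cv2.cvtColor(b['frame'][140:215,220:290],cv2.COLOR_RGB2BGR),None,fx=5,fy=5,interpolation=2)
H=np.zeros((375,800,3),np.uint8);H[:300,:450]=A;H[:375,450:]=B
cv2.imwrite('pics/j.png',H)
```

```text
(no output)
```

View pics/j.png

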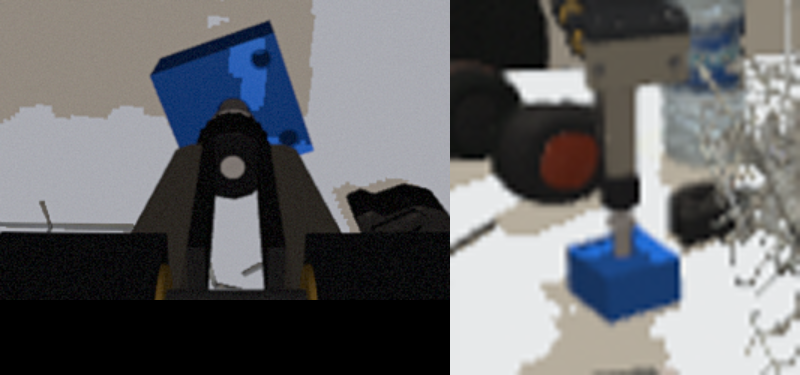

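Run:
```python
from h import *
b=grab('side');w=grab('wrist')
for p in ([.4766,.3428,.0636],[.4766,.3298,.0636],[.4766,.343,.079],[.4766,.343,.09],[.4766,.343,.034]):
    q=proj(b,p);r=proj(w,p);print(p,'side',q.round(1),'crop',((q-[220,140])*5+[450,0]).round(),'wrist crop',((r-[130,150])*1.5).round())
for s in (-1,1):
  for z in (.0636,.09): print(s,z,((proj(w,[.4766,.343+s*.007,z])-[130,150])*1.5).round(),((proj(w,[.4766-.01,.343+s*.013,z])-[130,150])*1.5).round())
```

```text
[0.4766, 0.3428, 0.0636] side [253.4 181.7] crop [617. 208.] wrist crop [231. 137.]
[0.4766, 0.3298, 0.0636] side [253.8 183.3] crop [619. 217.] wrist crop [198. 135.]
[0.4766, 0.343, 0.079] side [253.2 177.4] crop [616. 187.] wrist crop [232. 153.]
[0.4766, 0.343, 0.09] side [253.1 174.3] crop [615. 171.] wrist crop [231. 166.]
[0.4766, 0.343, 0.034] side [253.7 189.7] crop [619. 249.] wrist crop [232. 113.]
-1 0.0636 [214. 136.] [200. 110.]
-1 0.09 [211. 164.] [195. 135.]
1 0.0636 [250. 139.] [268. 116.]
1 0.09 [252. 167.] [273. 141.]
```

play_rows(grip=[5,5,5], travel=[[0,0,0],[0,0,0],[0,0,0]], turn=[[0,0,0],[0,0,0],[0,0,0]], newtons=20)

```text
time: 5.55
tool_pos: [0.4766, 0.3428, 0.0636]
orientation: [-180.0, -0.0, -175.2]
force: [-0.3, 0.1, 0.4]
finger_gap: 0.0046
```

Run:
```python
from h import *
w=grab('wrist');b=grab('side');a=grab('scene')
f=lambda c,x0,y0,x1,y1,k:cv2.resize(cv2.cvtColor(c['frame'][y0:y1,x0:x1],cv2.COLOR_RGB2BGR),None,fx=k,fy=k,interpolation=2)
H=np.zeros((600,800,3),np.uint8)
A=f(w,220,190,360,340,4);H[:600,:560]=A
B=f(b,236,150,272,200,6);H[:300,560:560+216]=B
C=f(a,225,215,265,265,6);H[300:600,560:800]=C
cv2.imwrite('pics/k.png',H)
```

```text
(no output)
```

View pics/k.png

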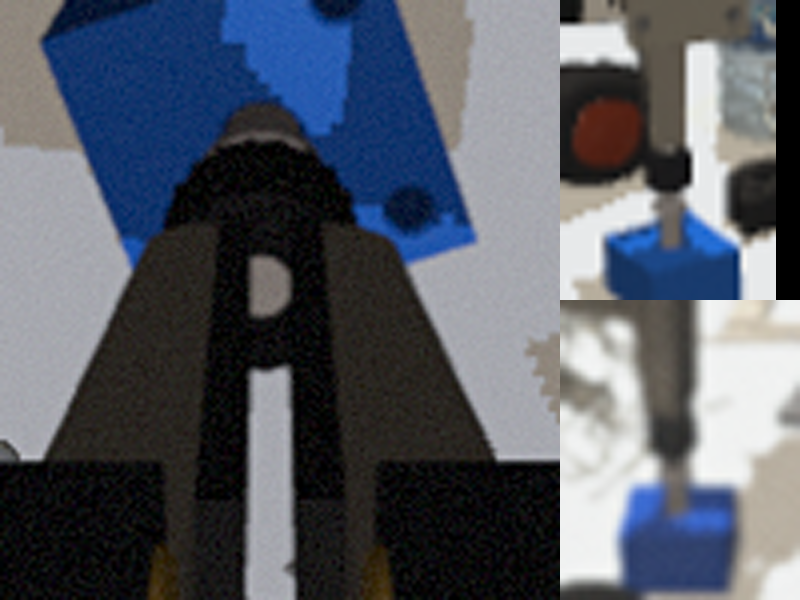

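The fingers closed above the knob. In all three views the finger ends sit at the knob's top, and the knob is fully visible below them. That means the real finger ends are higher than the reported TCP, so I measure them.

Run:
```python
from h import *
w=grab('wrist');b=grab('side');a=grab('scene');s=bot.read_state()
R={'w':ray(w,(287.7,246.6)),'b':ray(b,(254,175)),'a':ray(a,(243.7,234))}
for k in ('wb','ab','wa','wab'):
    x,e=tri([R[i] for i in k]);print('fingertip',k,x.round(4),np.round(e,4))
dot=ray(w,(220+270/4,190+287/4))
print('knob top dot, z=.09:',(dot[0]+dot[1]*(.09-dot[0][2])/dot[1][2]).round(4))
# knob centre from side/scene now
x,e=tri([ray(b,(254.2,178.6)),ray(a,(243.7,237.5))]);print('knob',x,e)
print(s['qpos'])
```

```text
fingertip wb [0.4757 0.3447 0.0846] [0.0043 0.0043]
fingertip ab [0.4783 0.3401 0.0877] [0.0013 0.0013]
fingertip wa [0.4714 0.3449 0.0897] [0.0023 0.0023]
fingertip wab [0.4753 0.3432 0.087 ] [0.0049 0.0017 0.0042]
knob top dot, z=.09: [0.4772 0.3447 0.09  ]
knob [0.47880078 0.33986608 0.07521093] [np.float64(0.0008085489148485209), np.float64(0.0008085489148483058)]
[-38.78336925  29.21975989  -0.28787309 106.07985762   0.22245313
  44.74459948  55.6493357 ]
```

play_rows(grip=[60,60,60,60,60,60], travel=[[0,0,-0.002],[0,0,0],[0,0,0],[0,0,0],[0,0,0],[0,0,0]], turn=[[0,0,0],[0,0,0],[0,0,0],[0,0,0],[0,0,0],[0,0,0]])

```text
time: 6.45
tool_pos: [0.4766, 0.3428, 0.0659]
orientation: [-180.0, -0.0, -175.2]
force: [-1.2, 0.4, -0.3]
finger_gap: 0.0507
```

play_rows(grip=[60,60,60,60,60,60,60], travel=[[0,0,0.006],[0,0,0.006],[0,0,0.006],[0,0,0.006],[0,0,0.002],[0,0,0],[0,0,0]], turn=[[0,0,0],[0,0,0],[0,0,0],[0,0,0],[0,0,0],[0,0,0],[0,0,0]])

```text
time: 7.15
tool_pos: [0.476, 0.3424, 0.0365]
orientation: [-179.9, -0.1, -175.2]
force: [0.4, 0.2, -0.2]
finger_gap: 0.0551
```

play_rows(grip=[20,20,20,20,20,20,20,20], travel=[[0,0,0],[0,0,0],[0,0,0],[0,0,0],[0,0,0],[0,0,0],[0,0,0],[0,0,0]], turn=[[0,0,0],[0,0,0],[0,0,0],[0,0,0],[0,0,0],[0,0,0],[0,0,0],[0,0,0]], newtons=20)

```text
time: 7.95
tool_pos: [0.4763, 0.3427, 0.0372]
orientation: [-179.9, -0.1, -175.2]
force: [-0.2, 0.1, -0.2]
finger_gap: 0.0255
```

play_rows(grip=[20,20,20,20,20,20,20,20], travel=[[0,0,-0.006],[0,0,-0.012],[0,0,-0.015],[0,0,-0.015],[0,0,-0.015],[0,0,-0.015],[0,0,-0.01],[0,0,0]], turn=[[0,0,0],[0,0,0],[0,0,0],[0,0,0],[0,0,0],[0,0,0],[0,0,0],[0,0,0]])

```text
time: 8.75
tool_pos: [0.4775, 0.3436, 0.1363]
orientation: [179.9, 0.2, -175.2]
force: [-0.7, 0.0, -1.7]
finger_gap: 0.0256
```

Run:
```python
from h import *
goal([.470,0.05,.135],184.8)
```

```text
pos [0.4775 0.3436 0.1363] ori [ 179.88    0.19 -175.17] F [-0.7  0.  -1.7] gap 0.0256 t 8.75
travel [ 0.0322 -0.2919  0.0006] turn [0.002  0.0034 0.0006]
```

play_rows(grip=[20,20,20,20,20,20,20,20], travel=[[0.004,-0.025,0],[0.004,-0.035,0],[0.004,-0.04,0],[0.004,-0.04,0],[0.004,-0.04,0],[0.004,-0.035,0],[0.004,-0.02,0],[0,0,0]], turn=[[0,0,0],[0,0,0],[0,0,0],[0,0,0],[0,0,0],[0,0,0],[0,0,0],[0,0,0]])

```text
time: 9.55
tool_pos: [0.4668, 0.0997, 0.1346]
orientation: [179.8, 0.1, -175.0]
force: [0.8, 0.3, -0.9]
finger_gap: 0.0259
```

Run:
```python
from h import *
w=grab('wrist','l.png');goal([.476,-.05,.135],184.8)
b=grab('side');a=grab('scene')
print('bush proj',proj(w,[.481,-.06,.064]))
for c,n,roi in ((w,'w',(0,0,560,420)),(b,'b',(240,230,310,280)),(a,'a',(270,170,350,240))):
    hsv=cv2.cvtColor(c['frame'],cv2.COLOR_RGB2HSV)
    for nm,lo,hi in (('red',(0,150,70),(7,255,255)),('brass',(14,110,70),(34,255,255))):
        m=cv2.inRange(hsv,lo,hi);z=np.zeros_like(m);x0,y0,x1,y1=roi;z[y0:y1,x0:x1]=m[y0:y1,x0:x1]
        k,l,s,ce=cv2.connectedComponentsWithStats(z)
        for i in range(1,k):
            if s[i,4]>12: print(n,nm,s[i],ce[i].round(1))
```

```text
pos [0.467  0.1014 0.1346] ori [ 1.7977e+02  1.0000e-01 -1.7488e+02] F [-0.4  0.  -1.7] gap 0.0254 t 9.6
travel [ 0.0046 -0.1516 -0.001 ] turn [0.004  0.0017 0.0056]
bush proj [ 76.55372467 207.91164616]
w red [  47  158   82   92 4434] [ 88.9 204. ]
w red [ 80 201   4  11  16] [ 80.9 206.2]
w brass [ 67 190  35  35 789] [ 83.9 206.9]
w brass [203 332  10  67 354] [206.4 368.1]
w brass [363 332   9  68 376] [367.7 367. ]
b red [256 246  34  20 363] [272.5 256.4]
b brass [267 248  11   9  78] [272.  251.9]
a red [288 194  19   8  61] [294.6 198.2]
a brass [296 195   5   3  14] [297.9 195.9]
```

View pics/l.png

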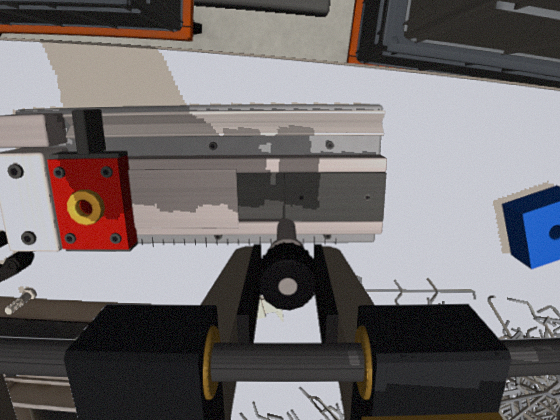

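The wrist view shows the bush at (84,207) on the red stop, next to the datum block on the left. The rail's far end is at x=385, and the knob is held centrally at (288,286).

Run:
```python
from h import *
w=grab('wrist');b=grab('side');s=bot.read_state()
def cen(c,roi):
    x0,y0,x1,y1=roi;m=cv2.inRange(cv2.cvtColor(c['frame'],cv2.COLOR_RGB2HSV),(14,110,70),(34,255,255))[y0:y1,x0:x1]
    ct=max(cv2.findContours(m,0,1)[0],key=cv2.contourArea);e=cv2.fitEllipse(cv2.convexHull(ct));return np.array(e[0])+[x0,y0],e[1]
cw,ew=cen(w,(50,170,120,240));cb,eb=cen(b,(255,235,290,270));print(cw,ew,cb,eb)
x,e=tri([ray(w,cw),ray(b,cb)]);print('bush',x.round(4),np.round(e,4),'w plane',plane(w,cw,.062).round(4),'b plane',plane(b,cb,.062).round(4))
for q,r,z in (((132,157),(386,157),.036),((160,105),(380,105),.03),((160,236),(384,235),.036)):
    d=plane(w,r,z)-plane(w,q,z);print('dir',np.degrees(np.arctan2(d[1],d[0])))
print('dot',plane(w,(288,286.5),.09+.0346-.0+.0346*0+.0).round(4),s['tool_pos'])
for z in (.18,.189,.195): print(z,plane(w,(288,286.5),z).round(4))
# brightness edge fit for rail direction
g=cv2.cvtColor(w['frame'],cv2.COLOR_RGB2GRAY);ed=cv2.Canny(g,40,120)
for l in cv2.HoughLinesP(ed[95:250,130:390],1,np.pi/720,50,minLineLength=110,maxLineGap=15)[:,0][:10]:
    q=l[:2]+[130,95];r=l[2:]+[130,95];d=plane(w,r,.034)-plane(w,q,.034);print(q,r,np.degrees(np.arctan2(d[1],d[0])).round(2))
```

```text
[ 78.25319672 204.10841751] (33.86497116088867, 36.34625244140625) [271.93577385 251.95269203] (8.521247863769531, 11.096135139465332)
bush [ 0.4808 -0.0558  0.0604] [0.0002 0.0002] w plane [ 0.4801 -0.0549  0.062 ] b plane [ 0.4808 -0.058   0.062 ]
dir 95.30277793950738
dir 95.32615342899724
dir 95.61706428776226
dot [0.5011 0.1095 0.1246] [0.46739772 0.10465713 0.13465834]
0.18 [0.4719 0.1063 0.18  ]
0.189 [0.4671 0.1058 0.189 ]
0.195 [0.4639 0.1054 0.195 ]
[130 112] [379 112] 95.24
[159 131] [379 131] 95.33
[163 133] [379 133] 95.34
[165 109] [380 109] 95.34
[186 105] [377 105] 95.39
[130 153] [375 153] 95.28
[131 232] [276 232] 95.45
[186 102] [356 102] 95.33
[201 156] [330 156] 95.32
[233 220] [377 220] 95.32
```

play_rows(grip=[20,20,20,20,20,20,20], travel=[[0,-0.025,0],[0,-0.035,0],[0,-0.035,0],[0,-0.03,0],[0,-0.015,0],[0,0,0],[0,0,0]], turn=[[0,0,0],[0,0,0],[0,0,0],[0,0,0],[0,0,0],[0,0,0],[0,0,0]])

```text
time: 10.5
tool_pos: [0.4844, -0.0275, 0.1331]
orientation: [179.6, 0.2, -173.4]
force: [-0.0, -0.5, -0.3]
finger_gap: 0.0255
```

Run:
```python
from h import *
goal([.4805,-.0555,.108],185.3)
```

```text
pos [ 0.4844 -0.0275  0.1331] ori [ 179.57    0.18 -173.36] F [-0.  -0.5 -0.3] gap 0.0255 t 10.5
travel [ 0.0072 -0.0276  0.0249] turn [0.0076 0.0031 0.0233]
```

play_rows(grip=[20,20,20,20,20], travel=[[0.004,-0.014,0],[0.003,-0.013,0.015],[0,0,0.012],[0,0,0],[0,0,0]], turn=[[0.004,0.003,0.012],[0.004,0,0.012],[0,0,0],[0,0,0],[0,0,0]])

```text
time: 11.0
tool_pos: [0.4808, -0.0512, 0.105]
orientation: [180.0, -0.0, -174.3]
force: [-0.4, -0.5, -0.6]
finger_gap: 0.0252
```

```bash
cat > look.py <<'E'
from h import *
import sys
w=grab('wrist');s=bot.read_state();b=grab('side');a=grab('scene')
f=lambda c,x0,y0,x1,y1,k:cv2.resize(cv2.cvtColor(c['frame'][y0:y1,x0:x1],cv2.COLOR_RGB2BGR),None,fx=k,fy=k,interpolation=2)
H=np.zeros((600,800,3),np.uint8)
H[:480,:480]=f(w,220,150,340,270,4)
q=proj(b,[.48,s['tool_pos'][1],.08]).astype(int);H[:300,480:780]=f(b,q[0]-25,q[1]-25,q[0]+25,q[1]+25,6)
r=proj(a,[.48,s['tool_pos'][1],.08]).astype(int);H[300:600,480:780]=f(a,r[0]-25,r[1]-25,r[0]+25,r[1]+25,6)
print('crops w(220,150)x4 side',q-25,'scene',r-25)
cv2.imwrite('pics/'+sys.argv[1],H);goal([.4805,-.0555,.103],185.3)
E
python3 look.py m.png
```

```text
crops w(220,150)x4 side [246 219] scene [272 166]
pos [ 0.4811 -0.0513  0.1055] ori [ 1.7999e+02  5.0000e-02 -1.7430e+02] F [ 0.2 -0.6 -0.5] gap 0.0251 t 11.15
travel [ 0.001  -0.0041  0.0025] turn [0.0002 0.0009 0.007 ]
```

View pics/m.png

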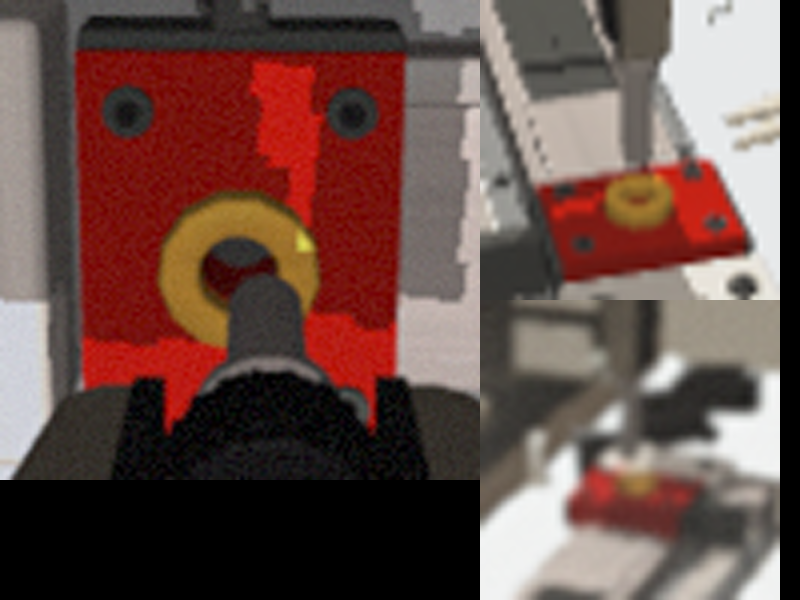

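The pin hangs upright above the bush. In the wrist crop the bore's centre is at (239,272), and the tip's disc is centred near (265,309) and closer to the camera. The tip needs about 4 mm in -y, and I compute the x correction.

Run:
```python
from h import *
w=grab('wrist');s=bot.read_state();z=s['tool_pos'][2]-.0293
B=plane(w,(220+239/4,150+272/4),.064)
print('bush',B.round(4),s['tool_pos'].round(4) if hasattr(s['tool_pos'],'round') else s['tool_pos'])
for dz in (-.004,0,.004):
    # near edge of tip disc, robot side
    T=plane(w,(220+265/4,150+275/4),z+dz);print('tip edge',T.round(4),'centre x',(T[0]+.004).round(4),(T[0]+.006).round(4))
v=B[:2]-s['tool_pos'][:2]
goal([*B[:2],.1],185.3)
```

```text
bush [ 0.4804 -0.0547  0.064 ] [ 0.4812 -0.0514  0.1055]
tip edge [ 0.4779 -0.0506  0.0722] centre x 0.4819 0.4839
tip edge [ 0.4766 -0.0507  0.0762] centre x 0.4806 0.4826
tip edge [ 0.4754 -0.0508  0.0802] centre x 0.4794 0.4814
pos [ 0.4812 -0.0514  0.1055] ori [ 1.7999e+02  7.0000e-02 -1.7431e+02] F [ 1.1  0.3 -1. ] gap 0.0253 t 11.2
travel [ 0.0011 -0.0032  0.0055] turn [0.0001 0.0011 0.0069]
```

play_rows(grip=[20,20,20,20,20], travel=[[0.0015,-0.004,0.004],[0,0,0],[0,0,0],[0,0,0],[0,0,0]], turn=[[0,0.001,0.007],[0,0,0],[0,0,0],[0,0,0],[0,0,0]])

```text
time: 11.7
tool_pos: [0.4807, -0.0558, 0.102]
orientation: [180.0, 0.1, -174.7]
force: [-0.7, 0.4, -1.2]
finger_gap: 0.0254
```

Run:
```python
from h import *
goal([.480,-.0555,.1],185.3)
w=grab('wrist')
cv2.imwrite('pics/n.png',cv2.resize(cv2.cvtColor(w['frame'][180:250,250:320],cv2.COLOR_RGB2BGR),None,fx=7,fy=7,interpolation=2))
goal([.480,-.0555,.1],185.3)
```

```text
pos [ 0.4807 -0.0558  0.102 ] ori [ 1.8000e+02  1.0000e-01 -1.7474e+02] F [-0.7  0.4 -1.2] gap 0.0254 t 11.7
travel [0.0006 0.0003 0.002 ] turn [ 0.0001  0.0018 -0.0007]
pos [ 0.4806 -0.0557  0.102 ] ori [ 1.8000e+02  1.0000e-01 -1.7473e+02] F [-0.4  0.3 -1.3] gap 0.0254 t 11.75
travel [0.0006 0.0003 0.002 ] turn [ 0.0001  0.0017 -0.0006]
```

View pics/n.png

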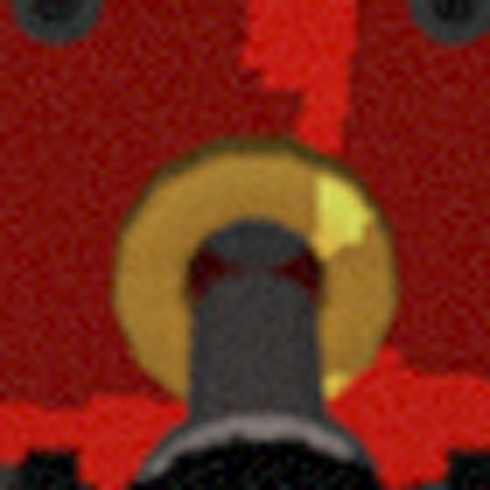

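The pin is centred in the bore to under a millimetre (pin 190–322, bore 188–322 across), so I go down gently.

play_rows(grip=[20,20,20,20,20,20], travel=[[0,0,0.003],[0,0,0.003],[0,0,0.003],[0,0,0.003],[0,0,0],[0,0,0]], turn=[[0,0,0],[0,0,0],[0,0,0],[0,0,0],[0,0,0],[0,0,0]])

```text
time: 12.35
tool_pos: [0.4805, -0.0556, 0.0886]
orientation: [180.0, 0.1, -174.7]
force: [0.3, 0.4, -0.5]
finger_gap: 0.0252
```

Run:
```python
from h import *
goal([.480,-.0555,.06],185.3)
```

```text
pos [ 0.4805 -0.0556  0.0886] ori [ 1.7999e+02  6.0000e-02 -1.7472e+02] F [ 0.3  0.4 -0.5] gap 0.0252 t 12.35
travel [0.0005 0.0001 0.0286] turn [ 0.0002  0.0011 -0.0004]
```

play_rows(grip=[20,20,20,20,20,20,20], travel=[[0,0,0.004],[0,0,0.005],[0,0,0.005],[0,0,0.005],[0,0,0.003],[0,0,0],[0,0,0]], turn=[[0,0,0],[0,0,0],[0,0,0],[0,0,0],[0,0,0],[0,0,0],[0,0,0]])

```text
time: 13.05
tool_pos: [0.4802, -0.0556, 0.0643]
orientation: [180.0, 0.0, -174.7]
force: [0.7, 0.2, -0.7]
finger_gap: 0.0256
```

play_rows(grip=[20,20,20,20,20], travel=[[0,0,0.0015],[0,0,0.0015],[0,0,0.0015],[0,0,0.001],[0,0,0]], turn=[[0,0,0],[0,0,0],[0,0,0],[0,0,0],[0,0,0]])

```text
time: 13.55
tool_pos: [0.4808, -0.0556, 0.0589]
orientation: [180.0, 0.1, -174.7]
force: [0.1, -0.7, -0.8]
finger_gap: 0.0253
```

play_rows(grip=[20,20,20,20], travel=[[0,0,0.001],[0,0,0.001],[0,0,0],[0,0,0]], turn=[[0,0,0],[0,0,0],[0,0,0],[0,0,0]])

```text
time: 13.95
tool_pos: [0.4809, -0.0557, 0.0571]
orientation: [180.0, 0.1, -174.7]
force: [0.4, -0.6, -1.6]
finger_gap: 0.0256
```

play_rows(grip=[20,20,20], travel=[[0,0,0.0007],[0,0,0],[0,0,0]], turn=[[0,0,0],[0,0,0],[0,0,0]])

```text
time: 14.25
tool_pos: [0.4811, -0.0557, 0.0571]
orientation: [180.0, 0.1, -174.7]
force: [-0.5, -0.0, 0.8]
finger_gap: 0.0254
```

play_rows(grip=[20,20,20], travel=[[0,0,0.0008],[0,0,0],[0,0,0]], turn=[[0,0,0],[0,0,0],[0,0,0]])

```text
time: 14.55
tool_pos: [0.4812, -0.0557, 0.0571]
orientation: [180.0, 0.1, -174.7]
force: [-0.1, 0.4, 1.4]
finger_gap: 0.0255
```

play_rows(grip=[20,20,20,20,20,20,20], travel=[[0,0.003,0.0008],[0,0.005,0.0008],[0,0.005,0.0008],[0,0.005,0.0008],[0,0.005,0.0008],[0,0.003,0.0008],[0,0,0]], turn=[[0,0,0],[0,0,0],[0,0,0],[0,0,0],[0,0,0],[0,0,0],[0,0,0]])

```text
time: 15.25
tool_pos: [0.4815, -0.0442, 0.057]
orientation: [-179.1, 0.4, -175.2]
force: [-2.7, 0.4, 1.3]
finger_gap: 0.0255
```

Run:
```python
from h import *
b=grab('side')
m=cv2.inRange(cv2.cvtColor(b['frame'],cv2.COLOR_RGB2HSV),(0,150,70),(7,255,255))[200:280,230:310];print('red centroid',np.argwhere(m).mean(0)[::-1]+[230,200])
s=bot.read_state();u=np.array([-.0924,.9957]);d=np.array(s['tool_pos'][:2])-[.4807,-.0556];print('along',d@u,'across',d@[.9957,.0924])
goal([.4807,-.0556,.057],185.3)
```

```text
red centroid [271.81081081 255.42117117]
along 0.011422580246605132 across 0.00175713404499014
pos [ 0.4814 -0.0441  0.0569] ori [-179.1     0.41 -175.19] F [-1.2 -1.7  5.9] gap 0.0249 t 15.3
travel [ 0.0017 -0.0114  0.0001] turn [-0.0157  0.0071 -0.0087]
```

play_rows(grip=[20,20,20,20,20,20,20], travel=[[0.0015,0.004,0],[0.0005,0.006,0.0008],[0.0005,0.006,0.0008],[0,0.006,0.0008],[0,0.006,0.0008],[0,0.003,0.0008],[0,0,0]], turn=[[-0.016,0.007,-0.009],[-0.004,0,0],[-0.004,0,0],[-0.004,0,0],[-0.004,0,0],[-0.004,0,0],[0,0,0]])

```text
time: 16.0
tool_pos: [0.4809, -0.0214, 0.0567]
orientation: [179.2, 0.5, -174.9]
force: [-2.7, -1.8, 2.9]
finger_gap: 0.0255
```

```bash
cat > st.py <<'E'
from h import *
s=bot.read_state();u=np.array([-.0924,.9957]);d=np.array(s['tool_pos'][:2])-[.4807,-.0556];print('along',d@u,'across(+x)',d@[.9957,.0924])
goal(s['tool_pos'],185.3)
E
python3 st.py
```

```text
along 0.03402097416666371 across(+x) 0.0033516325087032243
pos [ 0.4809 -0.0214  0.0567] ori [ 179.23    0.47 -174.89] F [-2.7 -1.8  2.9] gap 0.0255 t 16.0
travel [0. 0. 0.] turn [ 0.0134  0.0082 -0.0033]
```

play_rows(grip=[20,20,20,20,20,20,20,20], travel=[[0.0025,0,0],[0.0015,0.003,0.0006],[0.0007,0.003,0.001],[0.0005,0.003,0.001],[0.0003,0.003,0.001],[0.0003,0.003,0.001],[0.0003,0.003,0.001],[0,0,0.0005]], turn=[[0.013,0.008,-0.003],[-0.002,0.002,0],[-0.002,0,0],[-0.002,0,0],[-0.002,0,0],[-0.002,0,0],[-0.002,0,0],[0,0,0]])

```text
time: 16.8
tool_pos: [0.4805, -0.0116, 0.0565]
orientation: [180.0, 0.6, -174.8]
force: [-2.2, -1.7, 7.5]
finger_gap: 0.0257
```

```bash
python3 st.py
```

```text
along 0.04385342909150177 across(+x) 0.003903383818048985
pos [ 0.4805 -0.0116  0.0565] ori [ 179.97    0.6  -174.75] F [-2.2 -1.7  7.5] gap 0.0257 t 16.8
travel [0. 0. 0.] turn [ 0.0005  0.0106 -0.001 ]
```

Run:
```python
from h import *
w=grab('wrist');b=grab('side');s=bot.read_state();print(np.round(s['tool_pos'],4),np.round(s['force'],1),np.round(s['wrist_torque'],2))
for c,n,roi in ((w,'w',(200,130,360,320)),(b,'b',(235,215,305,275))):
    hsv=cv2.cvtColor(c['frame'],cv2.COLOR_RGB2HSV);x0,y0,x1,y1=roi
    for nm,lo,hi in (('red',(0,150,60),(7,255,255)),('brass',(14,110,60),(34,255,255))):
        m=cv2.inRange(hsv,lo,hi)[y0:y1,x0:x1];k,l,st,ce=cv2.connectedComponentsWithStats(m)
        for i in range(1,k):
            if st[i,4]>15: print(n,nm,st[i][:2]+[x0,y0],st[i][2:],(ce[i]+[x0,y0]).round(1))
g=cv2.cvtColor(w['frame'],cv2.COLOR_RGB2GRAY);ed=cv2.Canny(g,40,120)
L=cv2.HoughLinesP(ed[60:260],1,np.pi/720,60,minLineLength=120,maxLineGap=12)
for l in L[:,0][:10]:
    q=l[:2]+[0,60];r=l[2:]+[0,60];d=plane(w,r,.034)-plane(w,q,.034);print(q,r,np.degrees(np.arctan2(d[1],d[0])).round(2))
print('knob axis: proj tool hold',proj(w,[*s['tool_pos'][:2],.064]),proj(w,[*s['tool_pos'][:2],.1]))
```

```text
[ 0.4806 -0.0115  0.0564] [-2.3 -4.4 10.3] [-1.07  0.62 -0.04]
w red [233 170] [ 102   87 5389] [284.1 203.2]
w brass [260 214] [ 49  39 931] [283.  228.7]
b red [252 237] [ 34  22 427] [269.1 248.5]
b brass [263 239] [11  8 52] [267.9 243.1]
[325 171] [523 171] 95.6
[293 110] [418 111] 95.23
[293 137] [459 137] 95.66
[416 101] [549 104] 95.31
[335 165] [485 165] 95.6
[164 171] [335 172] 94.88
[335 186] [473 186] 95.44
[349 161] [469 163] 94.67
knob axis: proj tool hold [284.37168636 246.73488562] [283.88557206 276.55882201]
```

play_rows(grip=[20,20,20,20], travel=[[0.003,0,-0.0005],[0.001,0,0],[0,0,0],[0,0,0]], turn=[[0,0.01,0],[0,0,0],[0,0,0],[0,0,0]])

```text
time: 17.3
tool_pos: [0.4782, -0.0109, 0.0567]
orientation: [180.0, 0.2, -174.7]
force: [0.8, -2.2, 2.3]
finger_gap: 0.0255
```

```bash
python3 st.py
```

```text
along 0.044722420779868245 across(+x) 0.0016849870796190635
pos [ 0.4782 -0.0109  0.0567] ori [ 180.      0.22 -174.65] F [ 0.8 -2.2  2.3] gap 0.0255 t 17.3
travel [0. 0. 0.] turn [0.0001 0.0038 0.0008]
```

play_rows(grip=[20,20,20,20,20,20,20,20], travel=[[0.001,0.003,0.0006],[0.0008,0.003,0.0006],[0.0008,0.003,0.0006],[0.0008,0.003,0.0006],[0.0008,0.003,0.0006],[0.0008,0.003,0.0006],[0.0008,0.003,0.0006],[0.0005,0,0.0005]], turn=[[0,0.003,0],[-0.002,0.002,0],[-0.002,0.002,0],[-0.002,0.002,0],[-0.002,0.002,0],[-0.002,0.002,0],[-0.002,0.002,0],[0,0,0]])

```text
time: 18.1
tool_pos: [0.4771, 0.0043, 0.0566]
orientation: [179.7, 0.1, -174.8]
force: [0.5, -1.0, 5.1]
finger_gap: 0.0259
```

```bash
python3 st.py
```

```text
along 0.059984134439828786 across(+x) 0.0019269028202844316
pos [0.4771 0.0043 0.0566] ori [ 1.7975e+02  7.0000e-02 -1.7480e+02] F [ 0.5 -1.   5.1] gap 0.0259 t 18.1
travel [0. 0. 0.] turn [ 0.0044  0.0011 -0.0018]
```

play_rows(grip=[20,20,20,20,20,20,20,20], travel=[[0.001,0.0025,0.0008],[0.0008,0.0025,0.0008],[0.0008,0.0025,0.0008],[0.0008,0.0025,0.0008],[0.0008,0.0025,0.0008],[0.0008,0.0025,0.0008],[0.0008,0.0025,0.0008],[0.0005,0,0.0008]], turn=[[0.004,0.001,0],[0,0.001,0],[0,0.001,0],[0,0.001,0],[0,0.001,0],[0,0.001,0],[0,0.001,0],[0,0,0]])

```text
time: 18.9
tool_pos: [0.4766, 0.015, 0.0565]
orientation: [-179.5, 0.4, -175.0]
force: [0.6, -0.4, 9.2]
finger_gap: 0.0253
```

```bash
python3 st.py
```

```text
along 0.07067139369265239 across(+x) 0.002443393097172468
pos [0.4766 0.015  0.0565] ori [-179.54    0.41 -175.01] F [ 0.6 -0.4  9.2] gap 0.0253 t 18.9
travel [0. 0. 0.] turn [-0.0081  0.0071 -0.0054]
```

play_rows(grip=[20,20,20,20,20,20,20,20], travel=[[0.0015,0.0015,0],[0.001,0.0025,0.0004],[0.001,0.0025,0.0006],[0.001,0.0025,0.0006],[0.001,0.0025,0.0006],[0.001,0.0025,0.0006],[0.001,0.0025,0.0006],[0.0005,0,0.0006]], turn=[[-0.008,0.007,-0.005],[-0.002,0.002,-0.001],[-0.002,0.002,-0.001],[-0.002,0.002,-0.001],[-0.002,0.002,-0.001],[-0.002,0.002,0],[-0.002,0.002,0],[0,0,0]])

```text
time: 19.7
tool_pos: [0.4742, 0.0293, 0.0564]
orientation: [179.5, 0.1, -174.6]
force: [2.2, -2.2, 6.2]
finger_gap: 0.0254
```

```bash
python3 st.py
```

```text
along 0.08512229406957833 across(+x) 0.001373118802475301
pos [0.4742 0.0293 0.0564] ori [ 1.7950e+02  8.0000e-02 -1.7455e+02] F [ 2.2 -2.2  6.2] gap 0.0254 t 19.7
travel [0. 0. 0.] turn [0.0087 0.0013 0.0026]
```

play_rows(grip=[20,20,20,20,20,20,20,20], travel=[[0,0.0015,0.0003],[0.0006,0.0025,0.0006],[0.0006,0.0025,0.0006],[0.0008,0.0025,0.0006],[0.0008,0.0025,0.0006],[0.0008,0.0025,0.0006],[0.0008,0.0025,0.0006],[0.0005,0,0.0006]], turn=[[0.008,0.001,0.002],[0,0.001,0],[0,0.001,0],[0,0.001,0],[0,0.001,0],[0,0.001,0],[0,0.001,0],[0,0,0]])

```text
time: 20.5
tool_pos: [0.4732, 0.038, 0.0547]
orientation: [-179.4, 0.2, -174.8]
force: [2.5, -3.4, 6.3]
finger_gap: 0.0253
```

```bash
python3 st.py
```

```text
along 0.09388866475651236 across(+x) 0.0012037510528236685
pos [0.4732 0.038  0.0547] ori [-179.44    0.19 -174.81] F [ 2.5 -3.4  6.3] gap 0.0253 t 20.5
travel [0. 0. 0.] turn [-0.0098  0.0033 -0.002 ]
```

play_rows(grip=[20,20,20,20,20], travel=[[-0.0003,0,0.0008],[0,0,0.001],[0,0,0.001],[0,0,0.001],[0,0,0]], turn=[[-0.01,0.003,-0.002],[0,0,0],[0,0,0],[0,0,0],[0,0,0]])

```text
time: 21.0
tool_pos: [0.4738, 0.0372, 0.0523]
orientation: [-180.0, 0.0, -174.7]
force: [2.0, -3.6, 2.8]
finger_gap: 0.0259
```

```bash
python3 st.py
```

```text
along 0.09306760989300503 across(+x) 0.0017518350253532546
pos [0.4738 0.0372 0.0523] ori [-1.7997e+02  3.0000e-02 -1.7471e+02] F [ 2.  -3.6  2.8] gap 0.0259 t 21.0
travel [0. 0. 0.] turn [-0.0005  0.0005 -0.0002]
```

play_rows(grip=[20,20,20,20,20,20,20], travel=[[0,-0.0007,0.0008],[0,-0.0003,0.001],[0,0,0.001],[0,0,0.001],[0,0,0.001],[0,0,0.001],[0,0,0]], turn=[[0,0,0],[0,0,0],[0,0,0],[0,0,0],[0,0,0],[0,0,0],[0,0,0]])

```text
time: 21.7
tool_pos: [0.4738, 0.0367, 0.047]
orientation: [180.0, -0.0, -174.7]
force: [0.7, -3.5, 1.5]
finger_gap: 0.0253
```

```bash
python3 st.py
```

```text
along 0.09255465727461315 across(+x) 0.0016706232655216066
pos [0.4738 0.0367 0.047 ] ori [ 1.7999e+02 -2.0000e-02 -1.7469e+02] F [ 0.7 -3.5  1.5] gap 0.0253 t 21.7
travel [0. 0. 0.] turn [ 0.0001 -0.0003  0.0001]
```

Depth of 10 mm reached. A gentle final press should find the seat.

play_rows(grip=[20,20,20,20,20], travel=[[0,-0.0005,0.001],[0,0,0.001],[0,0,0.001],[0,0,0.001],[0,0,0]], turn=[[0,0,0],[0,0,0],[0,0,0],[0,0,0],[0,0,0]])

```text
time: 22.2
tool_pos: [0.4738, 0.0366, 0.0471]
orientation: [179.9, -0.0, -174.7]
force: [1.8, -3.3, -1.7]
finger_gap: 0.0255
```

```bash
python3 st.py
```

```text
along 0.09245341628251597 across(+x) 0.001610461381752024
pos [0.4738 0.0366 0.0471] ori [ 1.7990e+02 -5.0000e-02 -1.7471e+02] F [ 1.8 -3.3 -1.7] gap 0.0255 t 22.2
travel [0. 0. 0.] turn [ 0.0017 -0.0009 -0.0001]
```

Seated: z holds at 0.0471 under the press. I release and retreat.

play_rows(grip=[60,60,60,60,60,60], travel=[[0,0,0],[0,0,0],[0,0,0],[0,0,0],[0,0,0],[0,0,0]], turn=[[0,0,0],[0,0,0],[0,0,0],[0,0,0],[0,0,0],[0,0,0]])

```text
time: 22.8
tool_pos: [0.4704, 0.0398, 0.0451]
orientation: [179.7, -0.4, -174.6]
force: [-0.3, -0.3, -0.5]
finger_gap: 0.0551
```

play_rows(grip=[60,60,60,60,60,60,60,60], travel=[[0,0,-0.01],[0,0,-0.015],[0,0,-0.02],[0,0,-0.025],[0,0,-0.025],[0,0,-0.015],[0,0,0],[0,0,0]], turn=[[0,0,0],[0,0,0],[0,0,0],[0,0,0],[0,0,0],[0,0,0],[0,0,0],[0,0,0]])

```text
time: 23.6
tool_pos: [0.4711, 0.0391, 0.163]
orientation: [179.7, -0.3, -174.6]
force: [-0.8, 0.4, -0.2]
finger_gap: 0.0551
```

```bash
python3 look.py z.png
```

```text
crops w(220,150)x4 side [241 199] scene [261 175]
pos [0.4705 0.039  0.162 ] ori [ 179.71   -0.46 -174.64] F [ 0.4 -0.6 -0.5] gap 0.0553 t 23.75
travel [-0.0016 -0.0953  0.0585] turn [ 0.0051 -0.0081  0.001 ]
```

View pics/z.png

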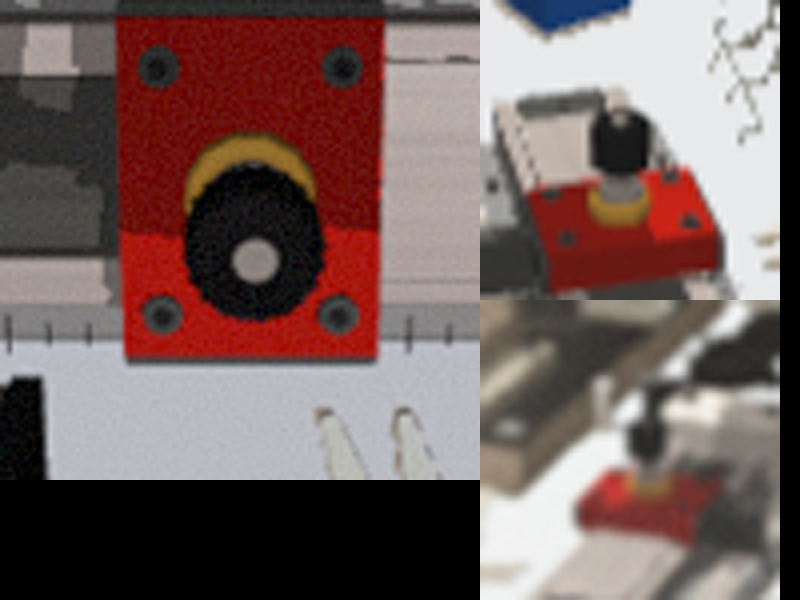

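The side crop at (620,190) shows the grey collar sitting on the brass bush and the knob upright, with the gripper clear. I hand the job in.

Run:
```python
from h import *
s=bot.read_state();print(np.round(s['dq'],2),np.round(s['force'],1));print(workorder.sign_off())
```

```text
[ 0.07  0.46 -0.07  0.13  0.02  0.1   0.06] [ 0.4 -0.6 -0.5]
the job is handed in; nothing more can be done
None
```

The gauge is set: the pin is in the index hole with its collar on the bush, and the job was handed in at about 24 s of the 72 s allowed. I put the pin in the red stop's bush and slid the stop with light pressure. The tip dropped in after about 93 mm of travel. I then pressed the pin home, let go and moved the arm clear.

**Checks that agreed**
- **Depth:** the tool went down 10.0 mm from where the tip rode on the track, then held there under a gentle press, so the pin is seated.
- **Final pictures:** they show the collar on the bush, the knob upright and the gripper clear.
- **Forces:** the readings I saw peaked at about 11 N, well under the 60 N limit.
- **Bystanders:** I saw no contact with them. I did not measure their positions again, and the last picture showed only part of the calliper.

**Checks that disagreed**
- **First grasp:** the fingers closed above the knob without touching it. The cameras showed the finger ends about 25 mm higher than the reported tool position. I went lower and the second grasp held at 25.5 mm.
- **Sideways drift:** during the slide the tool wandered about 4 mm off the bush's axis, so the pin tilted slightly. I corrected it before the tip reached the hole.

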